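# Bring the olives round to the front of the revolving rack

### The job

Turn the revolving pantry rack gently, either way round, until the jar of olives stands at the front, lined up with the small steel pointer on the rack's foot, and leave it at rest there. Turn it only by pushing with a finger against the arms of the cross handle on top, as often as you need: do not pinch or grip an arm, and do not touch the tray or anything standing on it. Leave the shaker, the match box and the sugar jar where they are.

Things in the scene. Friction and masses are not known exactly. Their poses are not given: they have to be found in the camera images.
- stand: Fixed foot of the revolving rack, a dark wooden disc 216 mm across and 14 mm high on the worktop. Origin: centre of its underside, on the vertical turning axis. Its -x axis points from the turning axis to the steel pointer at the front; z up. The whole rack may stand turned a little. Wall cabinets hang about 0.5 m above the worktop behind it; the space above its robot side is open.
- pointer (a point): Tip of the steel pointer, an upright pin on a tongue at the front of the foot: 134 mm from the turning axis along the stand's -x, 62 mm above the worktop. The pin is 8 mm thick with a 16 mm wide cone on top. It does not move.
- rotor: Turning part: steel post, hub (42 mm wide, top at 200 mm) and a wooden cross handle of four equal level arms along its +x, +y, -x, -y; the tray is below. Origin on the turning axis at worktop height, z up. Arms: 14 mm wide, 18 mm tall (172 to 190 mm above the worktop), reaching 100 mm out. Turns either way, over a full turn; friction 0.16 N m (2 N at an arm's end), soon stops when let go.
- arms_left: The flanks of the four arms on their counter-clockwise side, seen from above (at the arm along rotor +x: the +y half, 7 mm thick). Origin and axes as the rotor's. Pushing here turns the rack clockwise.
- arms_right: The flanks of the four arms on their clockwise side, seen from above (at the arm along rotor +x: the -y half, 7 mm thick). Origin and axes as the rotor's. Pushing here turns the rack counter-clockwise.
- tray: Round wooden tray of the rack, 244 mm across, its top 28 mm above the worktop, turning with the rotor (same origin and axes). Four steel rings, 87 mm outside, 81 mm inside, 7 mm high, are fixed on it 76 mm from the axis, midway between the arms seen from above; one thing stands loose in each, with a few mm of play.
- jar_olives: The jar of olives: clear glass jar with a dark lid, 71 mm across, 110 mm tall, about 0.5 kg, standing in one of the four rings (any of them). Origin: centre of its underside.
- canister_tea: Pale grey canister with a wooden knobbed lid, 70 mm across, 120 mm tall (top 148 mm above the worktop), in another ring. Origin: centre of its underside.
- tumbler_a: Clear glass tumbler, 81 mm across, 91 mm tall, in another ring. Origin: centre of its underside.
- tumbler_b: Clear glass tumbler like the other, 81 mm across, 91 mm tall, in the last ring. Origin: centre of its underside.
- cocktail_shaker: Plain pale cocktail shaker, 70 mm across, 220 mm tall, standing on the worktop to the right of the rack. Bystander. Origin: centre of its underside.
- match_box: Long flat match box, 58 x 110 x 22 mm, lying on the worktop at the right. Bystander. Origin: centre of its underside.
- jar_sugar: Large glass sugar jar, 92 mm across, 167 mm tall, standing on the worktop at the far left of the rack. Bystander. Origin: centre of its underside.

How it is judged:
By the outcome, as a careful person would: the job done as asked, in the order asked, and still so for the second after the job is handed in, with the robot touching nothing.
It also fails if it takes over 51 s, if anything falls off the work surface, if the arm or the gripper's body presses on something with over 40 N, if the wrist force passes 120 N, or if a joint passes its speed limit or range.

### The arm

A 6-joint arm with a two-finger parallel gripper is mounted at the origin on a cart in front of the work surface, level with it; the furniture and walls round the work are solid. World frame = base frame: x ahead of the robot, y to its left, z up, the work surface at z = 0. Lengths are in m, angles in rad, forces in N, time in s.
With the tool pointing down it reaches from about 0.225 to 0.875 m from the base axis. Payload 3.4 kg.
Tool frame: the origin (TCP) lies on the centre line of the jaws, within the pads' length; the fingertips stand 19 mm ahead of it and the grasp point (between the pads) is the TCP; z points along the fingers, y is the line along which they close (so a half turn about z gives the same grasp; the last joint's range is limited). The gripper opens to 85 mm and grips with 20 to 120 N. Pads are 22 mm wide; open, the fingers measure 114 mm over their backs; the gripper's body (76 mm by 85 mm) begins 54 mm behind the grasp point. The pads swing forward as they close: fully open they stand 13 mm farther back than shut.
Start: joints at [1.054, 0.276, 1.505, -0, 1.361, -0.121], TCP at [0.222, 0.531, 0.25] pointing down, gripper open.
Joint ranges: [-2.89, 2.89], [-0.75, 2.08], [0.22, 2.7], [-1.18, 4.32], [0.11, 2.71], [-2.7, 2.7]. Speed limits (rad/s): [2.57, 2.57, 3.14, 3.14, 3.14, 3.14].

### API

Orientations are given as a unit quaternion [x, y, z, w].
In Python, from rig import state, optics, job gives the robot as it stands.
- The arm moves only by the tool arm_command, never from a script. Its argument "deltas" is a list of rows, each a list of 7 numbers: the turn, a rotation vector about the world's x, y, z in rad, then the shift along the world's x, y, z in m, then the opening, from 0 (shut) to 1 (fully open). In form: [[rx, ry, rz, dx, dy, dz, hand], ...]. A call has 1 to 20 rows; each row shifts and turns the commanded pose from where the row before left it; what a row does not reach is not made up. A row lasts 1/10 s, in which the tool goes at most 50 mm and 8.59 degrees, less where a joint would pass 70% of its speed; a pose out of reach is approached as far as the arm can. A call is refused whole if a number of a shift passes 0.05 or a number of a turn 0.15, either way. A call with a gripper value outside its range is refused whole. The fingers move at their own pace and stop on an object; "squeeze" is the grip in N (left out, the last holds). Time passes only in rows, so rows that do not move let the fingers close. It gives the time, the measured TCP pose, the force, the opening and the grip force at its end, in the units of the state.
- state(): the state, without advancing time (a new reading comes with each control period).
- optics.get_image(name): name is "scene" or "top" or "wrist"; returns (picture, depth): 480x640x3 uint8, red, green, blue; 480x640 float32, m along the optical axis (not along the pixel's ray), 0 where there is no reading.
- optics.get_calibration(name): a dict with "K" (3x3 intrinsics, pixels), "distortion" ([k1, k2, p1, p2, k3] as OpenCV has them; the pictures are not rectified), "R" (3x3) and "t" (3): a world point X has camera coordinates R X + t; the wrist camera has in their place "mount" (4x4, takes a point from camera to tool coordinates, whose origin is the TCP and whose axes are the flange's). Camera axes: x right, y down, z forward; pixel columns grow to the right and rows downward; lengths in m; the calibration is good to about 2 mm. A picture is of the moment at which its call begins: read the wrist's pose just before it. get_calibration takes no time and is no camera call.
- job.job_done(): hands the job in; it is judged then, once.
The state is a dict: "time": time; "joint_pos": joint angles; "joint_vel": joint speeds; "effort": joint torques, N m; "tool_pos": TCP position; "tcp_rot": TCP orientation; "force": force on the tool from outside, world axes, zero at the start; "torque": the same for the moment, N m; "gripper_width": opening from 0.0 (shut) to 1.0 (fully open); "grasp_force": force on a finger pad.
Only numpy, scipy, OpenCV 4.12 (cv2) and the standard library are available. Lean on these libraries where they do the work, as an engineer would, in place of code of your own. Each camera call takes 0.05 s, during which the arm holds its last target. There are 200 camera calls.

## Working session

There is one attempt and no reset: what is moved stays moved. The work goes in short steps, Python scripts to look and compute and a tool call to move; the robot and the scene stay as the last step left them, time stands still between calls to the robot, and variables do not carry over. Pictures are saved under pics/ and viewed, at most 10 in all, crops included, and the job is handed in when it is done.

Besides the shell and the picture viewer there is one more tool, called after "Call:" by a JSON object that holds its "op" and its "data". arm_command: Moves the arm, as the interface text tells. Its arguments: {"type":"object","properties":{"deltas":{"type":"array"},"squeeze":{"type":"number"}},"required":["deltas"]}

```bash
mkdir -p pics; python3 - <<'E'
from rig import state, optics
import cv2,numpy as np
s=state();print(s['time'],s['tool_pos'],s['tcp_rot'],s['gripper_width'])
for n in('scene','top'):
    p,d=optics.get_image(n);cv2.imwrite(f'pics/{n}.png',p[:,:,::-1]);np.savez(f'pics/{n}.npz',p=p,d=d)
    c=optics.get_calibration(n);print(n,c)
E
```

```text
0.0 [0.2214387  0.53012011 0.24941453] [ 1.96599512e-01  9.80483430e-01 -8.86802543e-04 -2.98551473e-04] 1.0011957018950834
scene {'K': array([[482.36942164,   0.        , 316.98983949],
       [  0.        , 482.36942164, 241.82521015],
       [  0.        ,   0.        ,   1.        ]]), 'distortion': array([-0.0840533,  0.       ,  0.       ,  0.       ,  0.       ]), 'R': array([[-0.53356423, -0.84538688,  0.02510439],
       [-0.34070403,  0.18767753, -0.92124802],
       [ 0.77409946, -0.50009816, -0.38816473]]), 't': array([0.30502881, 0.25632255, 0.9561663 ])}
top {'K': array([[472.78108126,   0.        , 313.6169802 ],
       [  0.        , 472.78108126, 241.59887964],
       [  0.        ,   0.        ,   1.        ]]), 'distortion': array([-0.06705166,  0.        ,  0.        ,  0.        ,  0.        ]), 'R': array([[-0.00576575, -0.99988633,  0.01393161],
       [-0.98866035,  0.00360929, -0.15012555],
       [ 0.1500582 , -0.01463922, -0.98856878]]), 't': array([0.01617547, 0.55695762, 1.15448962])}
```

View pics/scene.png

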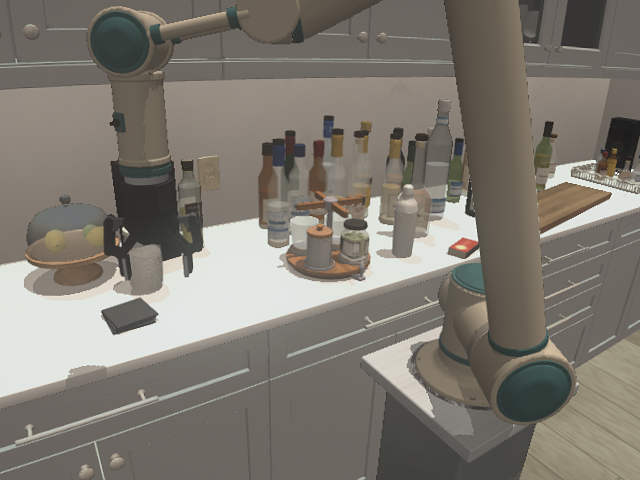

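View pics/top.png

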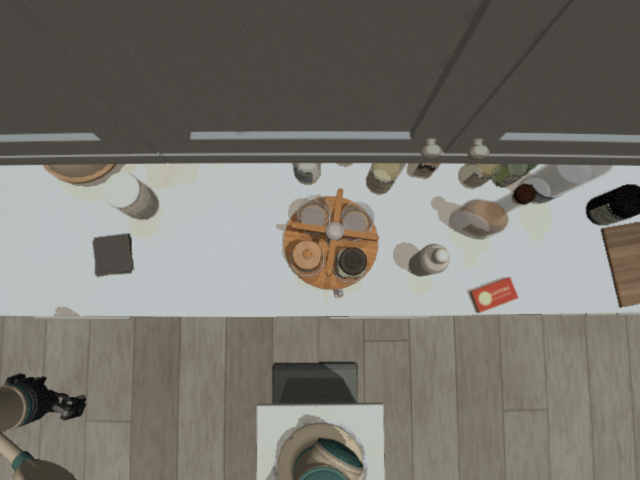

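The scene shows the rack with the olives front right, the tea canister front left and the shaker to its right. In the top view the hub is near (335,231), the pointer (338,293), the olives' lid (352,262) and the tea (307,255), so a clockwise turn of under 45° is needed. I'll measure it next.

```bash
cat > h.py <<'E'
import cv2,numpy as np
from rig import state,optics
def cast(n,uv,z):
    c=optics.get_calibration(n)
    u=cv2.undistortPoints(np.float64(uv).reshape(-1,1,2),c['K'],c['distortion'])[:,0]
    r=np.c_[u,np.ones(len(u))]@c['R']; o=-c['R'].T@c['t']
    return o+r*((z-o[2])/r[:,2])[:,None]
def proj(n,X):
    c=optics.get_calibration(n)
    return cv2.projectPoints(np.float64(X),cv2.Rodrigues(c['R'])[0],c['t'],c['K'],c['distortion'])[0][:,0]
E
python3 - <<'E'
from h import *
p=np.load('pics/top.npz')['p'];d=np.load('pics/top.npz')['d']
# per-pixel world heights
c=optics.get_calibration('top')
vv,uu=np.mgrid[180:305,270:400]; 
u=cv2.undistortPoints(np.float64(np.c_[uu.ravel(),vv.ravel()]).reshape(-1,1,2),c['K'],c['distortion'])[:,0]
dd=d[180:305,270:400].ravel()
W=((np.c_[u,np.ones(len(u))]*dd[:,None])-c['t'])@c['R']
arm=(W[:,2]>.178)&(W[:,2]<.2)&(dd>0); hub=(W[:,2]>.193)&(W[:,2]<.215)
A=W[arm,:2]; print(arm.sum(),hub.sum(),'hub',W[hub].mean(0))
from scipy.optimize import least_squares
def f(q):
    r=A-q[:2]; k=np.hypot(*r.T)>.03
    a=np.arctan2(r[:,1],r[:,0])-q[2]; a=(a+np.pi/4)%(np.pi/2)-np.pi/4
    return np.where(k,np.hypot(*r.T)*np.sin(a),0)
s=least_squares(f,[*np.median(W[hub,:2],axis=0),0.1],loss='soft_l1',f_scale=.005);print('centre',s.x[:2],'arm deg',np.degrees(s.x[2]),s.cost)
lid=(W[:,2]>.125)&(W[:,2]<.15)&(np.hypot(W[:,0]-s.x[0],W[:,1]-s.x[1])>.03)
for nm,px,z in(('ptr',(338,293),.062),('olive',(352,262),.138),('tea',(307,255),.148),('hub',(335,231),.2),('shaker',(440,255),.22)):
    X=cast('top',[px],z)[0];v=X[:2]-s.x[:2];print(nm,X.round(4),np.hypot(*v).round(4),np.degrees(np.arctan2(v[1],v[0])).round(1))
cv2.imwrite('pics/crop.png',cv2.resize(p[175:310,265:460,::-1],None,fx=4,fy=4,interpolation=cv2.INTER_CUBIC))
E
```

```text
1159 346 hub [ 0.55803586 -0.03092767  0.19697961]
centre [ 0.55838481 -0.02980014] arm deg -8.633493069491049 0.006027598184432509
ptr [ 0.4263 -0.0452  0.062 ] 0.133 -173.4
olive [ 0.4944 -0.0736  0.138 ] 0.0775 -145.6
tea [0.5099 0.0305 0.148 ] 0.0774 128.8
hub [ 0.5565 -0.0313  0.2   ] 0.0025 -141.5
shaker [ 0.4997 -0.2565  0.22  ] 0.2342 -104.5
```

View pics/crop.png

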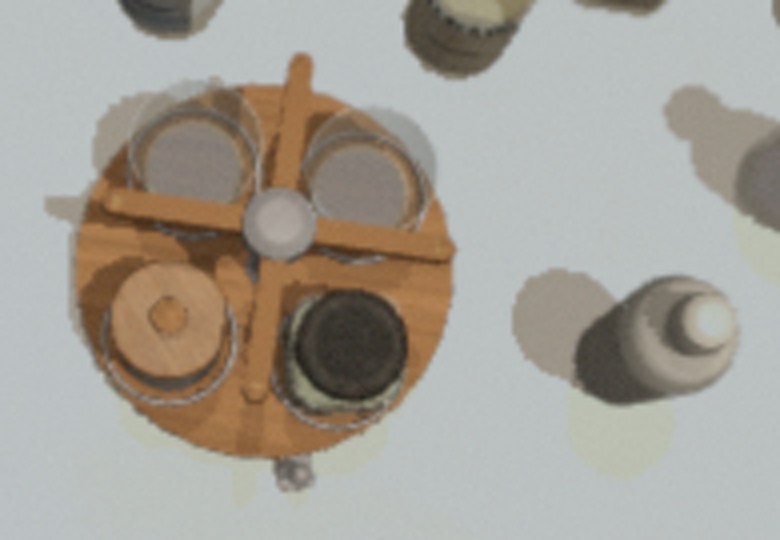

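The crop confirms four arms. The front one points at about 171°, bottom left of the hub. The olives' lid is at (350,345) and the pointer cone at (293,472). The rack needs about 30° clockwise. I'll push the front arm's right flank leftwards, starting above the front-right quadrant with the hand shut. The tool's y axis (67°) already matches the push direction.

Call:
{"op": "arm_command", "data": {"deltas": [[0,0,0,0.0125,-0.0303,0.0025,0],[0,0,0,0.0125,-0.0303,0.0025,0],[0,0,0,0.0125,-0.0303,0.0025,0],[0,0,0,0.0125,-0.0303,0.0025,0],[0,0,0,0.0125,-0.0303,0.0025,0],[0,0,0,0.0125,-0.0303,0.0025,0],[0,0,0,0.0125,-0.0303,0.0025,0],[0,0,0,0.0125,-0.0303,0.0025,0],[0,0,0,0.0125,-0.0303,0.0025,0],[0,0,0,0.0125,-0.0303,0.0025,0],[0,0,0,0.0125,-0.0303,0.0025,0],[0,0,0,0.0125,-0.0303,0.0025,0],[0,0,0,0.0125,-0.0303,0.0025,0],[0,0,0,0.0125,-0.0303,0.0025,0],[0,0,0,0.0125,-0.0303,0.0025,0],[0,0,0,0.0125,-0.0303,0.0025,0],[0,0,0,0.0125,-0.0303,0.0025,0],[0,0,0,0.0125,-0.0303,0.0025,0],[0,0,0,0.0125,-0.0303,0.0025,0],[0,0,0,0.0125,-0.0303,0.0025,0]]}}

```text
time: 2.1
tool_pos: [0.4717, -0.0767, 0.3]
tcp_rot: [0.197, 0.98, 0.0, -0.0]
force: [0.4, -0.0, 1.0]
gripper_width: 0.005
grasp_force: 0.0
```

Call:
{"op": "arm_command", "data": {"deltas": [[0,0,0,0,0,0,0],[0,0,0,0,0,0,0],[0,0,0,0,0,0,0]]}}

```text
time: 2.4
tool_pos: [0.471, -0.0746, 0.3]
tcp_rot: [0.196, 0.981, 0.0, -0.001]
force: [0.2, 0.2, 0.9]
gripper_width: 0.005
grasp_force: 0.0
```

```bash
python3 - <<'E'
from h import *
s=state();print(s['time'],s['tool_pos'],s['joint_pos'],s['force'])
p,d=optics.get_image('wrist');cv2.imwrite('pics/w1.png',p[:,:,::-1]);np.savez('pics/w1.npz',p=p,d=d,pos=s['tool_pos'],q=s['tcp_rot'])
print(optics.get_calibration('wrist'))
E
```

```text
2.4 [ 0.47104304 -0.07462701  0.29997193] [-3.03607654e-01  1.01046603e-01  1.60790420e+00  6.17653004e-04
  1.43403168e+00 -1.47911614e+00] [0.23080627 0.22466997 0.87067927]
{'K': array([[362.36844599,   0.        , 315.20140486],
       [  0.        , 362.36844599, 233.35130936],
       [  0.        ,   0.        ,   1.        ]]), 'distortion': array([-0.04217927,  0.        ,  0.        ,  0.        ,  0.        ]), 'mount': array([[-1.01651956e-03, -9.59817587e-01, -2.80622820e-01,
         7.26079327e-02],
       [ 9.99999459e-01, -1.03798131e-03, -7.21477213e-05,
        -3.29070272e-05],
       [-2.22032591e-04, -2.80622742e-01,  9.59818122e-01,
        -1.24138397e-01],
       [ 0.00000000e+00,  0.00000000e+00,  0.00000000e+00,
         1.00000000e+00]])}
```

View pics/w1.png

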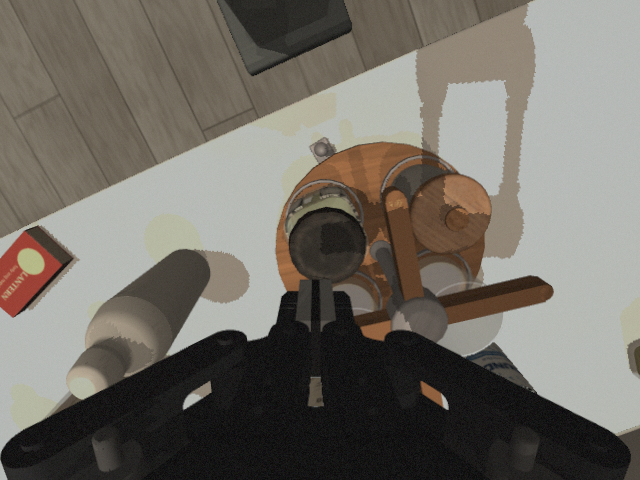

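The wrist view shows the olives' lid at (327,245), the pointer cone at (321,150), the front arm from (397,195) to (412,300) and the hub at (418,318). The shut fingers are over the quadrant right of the front arm. I'll cross-check the angles from this view.

```bash
cat >> h.py <<'E'
from scipy.spatial.transform import Rotation as Ro
def castw(uv,z,pos,q):
    c=optics.get_calibration('wrist');M=c['mount'];Rt=Ro.from_quat(q).as_matrix()
    u=cv2.undistortPoints(np.float64(uv).reshape(-1,1,2),c['K'],c['distortion'])[:,0]
    r=np.c_[u,np.ones(len(u))]@(Rt@M[:3,:3]).T;o=Rt@M[:3,3]+pos
    return o+r*((z-o[2])/r[:,2])[:,None]
def ang(a,c): return float(np.degrees(np.arctan2(a[1]-c[1],a[0]-c[0])))
E
python3 - <<'E'
from h import *
w=np.load('pics/w1.npz');g=lambda uv,z:castw([uv],z,w['pos'],w['q'])[0]
hub=g((419,318),.2);C=hub[:2]
for n,uv,z in(('ptr',(321,150),.062),('lid',(327,247),.138),('armtip',(396,196),.19),('armL',(548,287),.19)):
    X=g(uv,z);print(n,X.round(4),np.hypot(*(X[:2]-C)).round(4),ang(X,C))
print(hub)
t=cast('top',[(335,231),(338.3,293)],.2);print(t[0],cast('top',[(338.3,293)],.062))
E
```

```text
ptr [ 0.4253 -0.0493  0.062 ] 0.1252 -170.64857299370058
lid [ 0.4957 -0.0743  0.138 ] 0.0699 -139.50920130067666
armtip [ 0.464  -0.0143  0.19  ] 0.0861 170.2244715545739
armL [0.5686 0.0657 0.19  ] 0.0967 78.19716090802419
[ 0.54886154 -0.0289071   0.2       ]
[ 0.55646494 -0.03132886  0.2       ] [[ 0.42631363 -0.04593195  0.062     ]]
```

Call:
{"op": "arm_command", "data": {"deltas": [[0,0,0,0,0,-0.018,0],[0,0,0,0,0,-0.018,0],[0,0,0,0,0,-0.018,0],[0,0,0,0,0,-0.018,0],[0,0,0,0,0,-0.018,0],[0,0,0,0,0,-0.017,0],[0,0,0,0,0,0,0],[0,0,0,0.0005,0.004,0,0],[0,0,0,0.0005,0.004,0,0],[0,0,0,0.0005,0.004,0,0],[0,0,0,0.0005,0.004,0,0],[0,0,0,0.0005,0.004,0,0],[0,0,0,0.0005,0.004,0,0]]}}

```text
time: 3.75
tool_pos: [0.4748, -0.0511, 0.1935]
tcp_rot: [0.197, 0.98, 0.0, 0.0]
force: [-0.1, -0.7, -0.8]
gripper_width: -0.005
grasp_force: 0.0
```

Call:
{"op": "arm_command", "data": {"deltas": [[0,0,0,0.0005,0.003,0,0],[0,0,0,0.0005,0.003,0,0],[0,0,0,0,0.003,0,0],[0,0,0,0,0.003,0,0],[0,0,0,0,0.003,0,0],[0,0,0,0,0.003,0,0],[0,0,0,0,0.003,0,0],[0,0,0,0,0.003,0,0],[0,0,0,0,0.003,0,0],[0,0,0,0,0.003,0,0]]}}

```text
time: 4.75
tool_pos: [0.4758, -0.0213, 0.1934]
tcp_rot: [0.197, 0.98, -0.0, 0.0]
force: [1.2, -2.1, 0.3]
gripper_width: 0.001
grasp_force: 1.0
```

```bash
cat > look.py <<'E'
import sys
from h import *
n=sys.argv[1];s=state();print(s['time'],s['tool_pos'].round(4),s['force'].round(1))
p,d=optics.get_image('top');np.savez(f'pics/{n}.npz',p=p,d=d)
cv2.imwrite(f'pics/{n}.png',cv2.resize(p[175:310,265:400,::-1],None,fx=4,fy=4,interpolation=cv2.INTER_CUBIC))
E
python3 look.py t2
```

```text
4.75 [ 0.4758 -0.0213  0.1934] [ 1.2 -2.1  0.3]
```

View pics/t2.png

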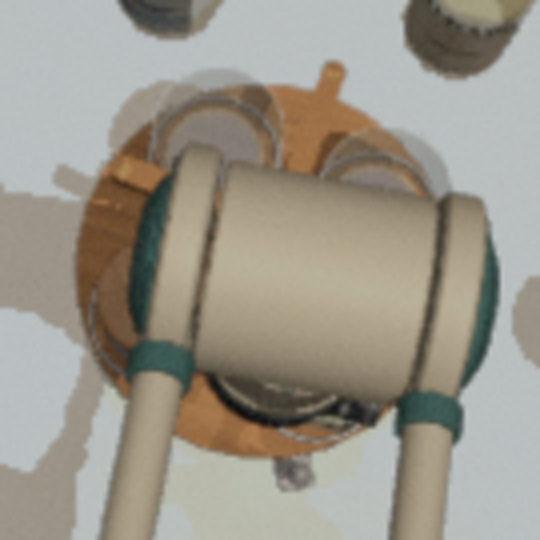

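The arm hides the front, but the rear arm's tip has moved from (300,60) to (335,68), about 11° clockwise. The push force is 2.4 N. I'll calibrate the finger offset from that.

```bash
python3 - <<'E'
from h import *
C=np.array([.557,-.031])
for k in((340,190),(265+336/4,175+68/4)): print(ang(cast('top',[k],.19)[0],C))
th=ang(cast('top',[(349,192)],.19)[0],C)+180
def off(t):
    t=np.radians(t);v=np.array([.4758,-.0213])-C;return v@[np.cos(t),np.sin(t)],v@[-np.sin(t),np.cos(t)]
print(th,off(th))
for t in(148,145,142):
  a=np.radians(t)
  for o in(.0215,.0235):print(t,o,C+.075*np.array([np.cos(a),np.sin(a)])+o*np.array([-np.sin(a),np.cos(a)]))
E
```

```text
-8.05063308767252
-20.447434448220623
159.55256555177937 (np.float64(0.07947251345265428), np.float64(0.019278215828174877))
148 0.0215 [ 0.48200313 -0.00948909]
148 0.0235 [ 0.48094329 -0.01118519]
145 0.0215 [ 0.4832317  -0.00559354]
145 0.0235 [ 0.48208455 -0.00723184]
142 0.0215 [ 0.48466247 -0.00176762]
142 0.0235 [ 0.48343115 -0.00334364]
```

Call:
{"op": "arm_command", "data": {"deltas": [[0,0,0,0.0008,0.0018,0,0],[0,0,0,0.0008,0.0018,0,0],[0,0,0,0.0008,0.0018,0,0],[0,0,0,0.0008,0.0018,0,0],[0,0,0,0.0008,0.0018,0,0],[0,0,0,0.0008,0.0018,0,0],[0,0,0,0.0008,0.0018,0,0],[0,0,0,0.0008,0.0018,0,0],[0,0,0,0.0008,0.0018,0,0],[0,0,0,0,0,0,0],[0,0,0,0,0,0,0]]}}

```text
time: 5.9
tool_pos: [0.4837, -0.0051, 0.1935]
tcp_rot: [0.197, 0.98, 0.0, 0.001]
force: [-0.8, -0.6, -1.0]
gripper_width: -0.0
grasp_force: 0.4
```

```bash
python3 - <<'E'
from h import *
s=state();print(s['time'],s['tool_pos'],s['force'])
p,d=optics.get_image('wrist');np.savez('pics/w2.npz',p=p,d=d,pos=s['tool_pos'],q=s['tcp_rot'])
t,_=optics.get_image('top')
cv2.imwrite('pics/w2.png',np.hstack([cv2.resize(p[:,:,::-1],(480,360)),cv2.resize(t[180:300,280:380,::-1],(300,360))]))
E
```

```text
5.9 [ 0.48367665 -0.00505771  0.19346212] [-0.77148538 -0.63327765 -0.99991627]
```

View pics/w2.png

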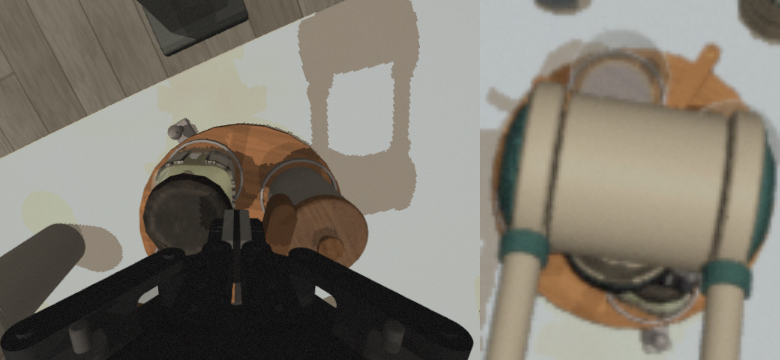

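The composite shows the lid at (188,216) and the pointer at (181,127) in the wrist half, with the rear arm's tip at (712,50) in the top half. The finger is right beside the front arm.

```bash
python3 - <<'E'
from h import *
C=np.array([.557,-.031]);w=np.load('pics/w2.npz')
print('arm',ang(cast('top',[(357.3,196.7)],.19)[0],C)+180)
for n,uv,z in(('lid',(188,216),.138),('ptr',(181,127),.062)):
    X=castw([np.array(uv)*4/3],z,w['pos'],w['q'])[0];print(n,X,np.hypot(*(X[:2]-C)),ang(X,C))
E
```

```text
arm 146.68407759183518
lid [ 0.48013363 -0.04147333  0.138     ] 0.07757660077803495 -172.24101358863186
ptr [ 0.42271737 -0.03553728  0.062     ] 0.1343592656953295 -178.06476948976876
```

Both views say about 5° more. I'll push about 4°, back off, lift clear and look.

Call:
{"op": "arm_command", "data": {"deltas": [[0,0,0,0.0005,0.0013,0,0],[0,0,0,0.0005,0.0013,0,0],[0,0,0,0.0005,0.0013,0,0],[0,0,0,0.0005,0.0013,0,0],[0,0,0,0,0,0,0],[0,0,0,0,0,0,0],[0,0,0,-0.003,-0.008,0,0],[0,0,0,-0.003,-0.009,0,0],[0,0,0,-0.003,-0.009,0,0],[0,0,0,0,0,0.02,0],[0,0,0,0,0,0.03,0],[0,0,0,0,0,0.03,0],[0,0,0,0,0,0.03,0],[0,0,0,-0.04,0,0,0],[0,0,0,-0.04,0,0,0],[0,0,0,-0.04,0,0,0],[0,0,0,-0.04,0,0,0],[0,0,0,0,0,0,0]]}}

```text
time: 7.8
tool_pos: [0.3108, -0.0256, 0.3031]
tcp_rot: [0.197, 0.98, -0.0, -0.001]
force: [0.6, 0.6, 1.0]
gripper_width: -0.0
grasp_force: 0.0
```

```bash
python3 look.py t3; python3 - <<'E'
from h import *
s=state();p,d=optics.get_image('wrist');np.savez('pics/w3.npz',p=p,d=d,pos=s['tool_pos'],q=s['tcp_rot'])
a=cv2.imread('pics/t3.png');cv2.imwrite('pics/t3b.png',np.hstack([cv2.resize(a,(400,400)),cv2.resize(p[:,:,::-1],(400,300))[[*range(300)]+[0]*100]]))
E
```

```text
7.8 [ 0.3108 -0.0256  0.3031] [0.6 0.6 1. ]
```

View pics/t3.png

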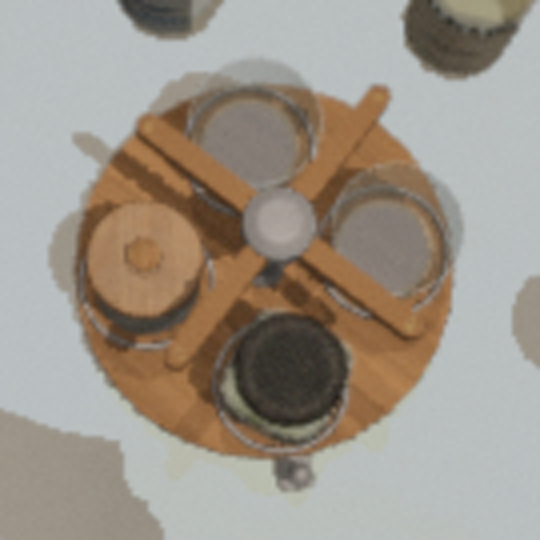

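Clear view: the hub is at (280,224), the olives' lid (290,368), the jar's ring about (282,392) and the pointer cone (294,472). The jar looks almost in line, so I'll compute the remaining angle.

```bash
python3 - <<'E'
from h import *
f=lambda uv:np.array([265,175])+np.array(uv)/4
g=lambda uv,z:cast('top',[f(uv)],z)[0][:2]
tips=np.array([g(k,.19) for k in((380,93),(147,124),(176,360),(414,329))])
C=(tips.mean(0)+g((280,224),.2))/2;print('C',tips.mean(0),g((280,224),.2))
C=tips.mean(0)
print('arms',[round((ang(t,C)+45)%90-45,1) for t in tips])
for n,uv,z in(('lid',(290,368),.138),('ptr',(294,470),.062)):
    X=g(uv,z);print(n,X,np.hypot(*(X-C)),ang(X,C))
w=np.load('pics/w3.npz');p=w['p']
cv2.imwrite('pics/w3.png',p[:,:,::-1])
# ring of olive from 2 candidates
tr=np.array([g(k,.035) for k in((213,385),(349,400),(282,450))]);print(tr)
E
```

```text
C [ 0.55747069 -0.03161872] [ 0.55646494 -0.03132886]
arms [-37.4, -38.2, -37.7, -38.4]
lid [ 0.48292888 -0.03982999] 0.07499270998630107 -173.7138364459212
ptr [ 0.42753237 -0.04643858] 0.13078071612272216 -173.49335709604753
[[ 0.48238782  0.00219544]
 [ 0.47247989 -0.08355157]
 [ 0.44125599 -0.04085581]]
```

View pics/w3.png

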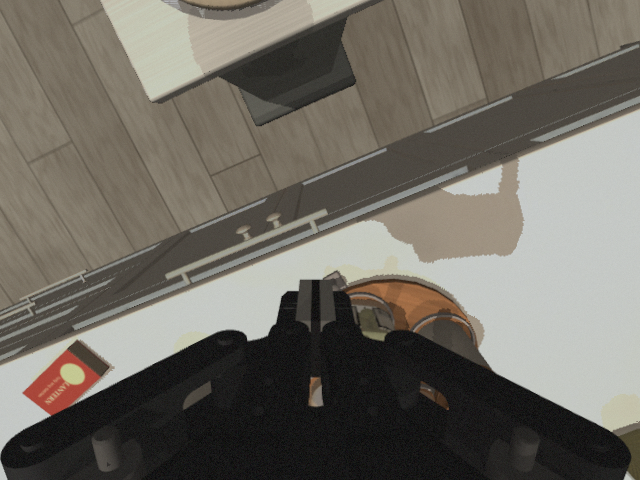

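The wrist view at this pose only shows the rack edge behind the fingers, so it adds nothing. From the top view the jar is at −173.7°, the ring at −172.9° and the pointer at −173.5°. They agree to within about 1°, and the arm is clear of everything.

```bash
python3 -c "
from rig import job;print(job.job_done())"
```

```text
the job is handed in; nothing more can be done
None
```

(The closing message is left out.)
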